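Weigh the white-capped tube without crushing it

TASK

Lift the white-capped tube out of the small blue rack and stand it gently in the orange cup on the balance, all the way down and without dropping it, then let go. Its wall is thin: never grip it with more than 15 N, and never push on the balance with more than 20 N. Leave the magenta-capped tube where it is.

Things in the scene. Friction and masses are not known exactly. Their poses are not given: they have to be found in the camera images.
- tube_white: Tube to weigh: clear centrifuge tube with white cap, about 40 g, upright in a corner hole of the blue rack. Body 24 mm wide with conical lower end; 110 mm tall, the top 14 mm being the cap, 28 mm wide. Origin at its lower tip, 4 mm above the worktop; z up along it; leans up to 3 degrees. Grip the cap from above with 3 to 8 N; over 15 N a finger cracks it
- tube_magenta: Like tube with a magenta cap, about 50 g, in the opposite corner hole, 106 mm from the white one; leave it alone. Origin at its lower tip
- tube_rack: Small blue tube rack, fixed, 135 (x) x 66 (y) x 78 mm high. Origin at the centre of its underside. The tubes stand in corner holes of 29 x 27 mm at (-50, +16) and (+50, -16) mm, either one in either hole, caps 22 to 36 mm above its top. A tube is out once its tip is 78 mm above the worktop. Beware: a fixed shelf overhangs the worktop beyond x = 0.62 m; keep the arm in front of it
- cup_floor (a point): Centre of the inner floor of the orange cup, 56 mm above the worktop, z up. The round cup is 31 mm wide inside, flaring to 41 mm at its mouth, 54 mm above this floor; the tube stands in it tip on the floor. The cup is fixed on the steel pan (90 mm wide) of a fixed white balance, 200 x 170 x 45 mm, pan towards its rear

How it is judged:
By the outcome, as a careful person would: the job done as asked, in the order asked, and still so for the second after the job is handed in, with the robot touching nothing.
It also fails if it takes over 54 s, if anything falls off the work surface, if the arm or the gripper's body presses on something with over 40 N, if the wrist force passes 120 N, or if a joint passes its speed limit or range.

ROBOT

A 7-joint arm with a two-finger parallel gripper is mounted at the origin on a cart in front of the work surface, level with it; the furniture and walls round the work are solid. World frame = base frame: x ahead of the robot, y to its left, z up, the work surface at z = 0. Lengths are in mm, angles in rad, forces in N, time in s.
With the tool pointing down it reaches from about 425 to 825 mm from the base axis. Payload 3.6 kg.
Tool frame: the origin (TCP) lies midway between the tips of the shut fingers; the grasp point (between the pads) lies 19 mm behind it; z points along the fingers, y is the line along which they close (so a half turn about z gives the same grasp; the last joint's range is limited). The gripper opens to 93 mm and grips with 3 to 60 N. Pads are 15 mm wide; open, the fingers measure 128 mm over their backs; the gripper's body (75 mm by 188 mm) begins 65 mm behind the grasp point.
Start: joints at [1.157, 0.615, -0.013, 1.423, 0.008, 1.103, -0.04], TCP at [245.206, -601.943, 218.64] pointing down, gripper open.
Joint ranges: [-3.12, 3.12], [-0.3, 2.06], [-1.34, 1.32], [0.26, 2.42], [-1.36, 4.5], [0.01, 1.98], [-2.84, 2.84]. Speed limits (rad/s): [2.79, 2.79, 3.14, 3.14, 3.14, 3.14, 3.14].

INTERFACE

Orientations are given as a unit quaternion [x, y, z, w].
In Python, from plant import * gives the robot as it stands. The module is installed in compiled form; this text tells all that it offers. Calls block until the motion is done:
- reach(position, orientation): joint-space move of the TCP to a pose.
- move_l(position, rotation=None, feed=150): straight line of the TCP; rotation=None keeps the orientation; feed is the mean speed in mm/s.
- move_j(angles): joint-space move.
- grip(opening): opening from 0.0 (shut) to 1.0 (fully open); the grip force is fixed at half the most; returns when the fingers have stopped.
- dwell(seconds).
- inverse_kinematics(position, orientation): joint angles nearest the present ones, or None.
- get_state(): the state.
- snapshot(name): name is "scene" or "top" or "wrist"; returns a dict with "img" (400x640x3 uint8, blue, green, red), "depth" (400x640 float32, mm along the optical axis (not along the pixel's ray), 0 where there is no reading), "vertical_fov" (degrees; the focal length in pixels is half the picture's height over the tangent of half this angle, whatever the lens; pixels are square), "cx", "cy" (the principal point, pixels), "R" (3x3) and "t" (3): a world point X has camera coordinates R X + t. Camera axes: x right, y down, z forward; pixel columns grow to the right and rows downward; lengths in mm; the calibration is good to about 2 mm. The wrist camera is an equidistant fisheye: a pixel r from the principal point sees the ray r / f radians off the axis. A picture is of the moment at which its call begins.
A pose or a line that the arm cannot do raises Unreachable and nothing moves.
- job_done(): hands the job in; it is judged then, once.
Trained networks look in a picture, given as the dict that the camera call returned (one of the last four; its "shot" number tells which), for a name from the list of things; names that differ only in an ending like _2 or _b are one class to them, and where a whole thing is asked for, a point or a joint stands for the part that bears it (a point fixed in the world has none). Each returns a list of dicts, best first, with "conf" (0 to 1); they miss things now and then, are a little off and sometimes report something else, mostly with a low value. They report only what shows in the picture. A call takes as long as a camera call.
- look_for(picture, label): "at" ([x, y, z] in mm, in world coordinates, good to about 4 mm: the middle of the surface that is visible of it).
- silhouettes(picture, label): "mask" (400x640 bool, what is visible of it).
- landmark_of(picture, label): "at" ([x, y, z] in mm, in world coordinates, good to about 4 mm: a listed point, or the origin of a listed thing).
The state is a dict: "time": time; "qpos": joint angles; "qvel": joint speeds; "effort": joint torques, N m; "eef_pos": TCP position; "ee_rot": TCP orientation; "wrist_force": force on the tool from outside, world axes, zero at the start; "moment": the same for the moment, N m; "width": opening from 0.0 (shut) to 1.0 (fully open); "finger_force": force on a finger pad.
Only numpy, scipy, OpenCV 4.12 (cv2) and the standard library are available. Lean on these libraries where they do the work, as an engineer would, in place of code of your own. Each camera call takes 0.05 s, during which the arm holds its last target. There are 200 camera calls.

## Working session

There is one attempt and no reset: what is moved stays moved. The work goes in short steps, each a Python script; the robot and the scene stay as the last script left them, time stands still between calls to the robot, and variables do not carry over. Pictures are saved under pics/ and viewed, at most 10 in all, crops included, and the job is handed in when it is done.

```bash
mkdir -p pics; cat > h.py <<'E'
from plant import *
import numpy as np, cv2
def save(n,p): cv2.imwrite(f"pics/{n}.png",p["img"])
E
python3 - <<'E'
from h import *
s=get_state(); print({k:(np.round(v,3).tolist()) for k,v in s.items()})
for c in ["scene","top"]:
    p=snapshot(c); save(c+"0",p)
    for l in ["tube_white","tube_magenta","tube_rack","cup_floor"]:
        print(c,l,[(np.round(d["at"],1).tolist(),round(d["conf"],2)) for d in landmark_of(p,l)[:2]], [(np.round(d["at"],1).tolist(),round(d["conf"],2)) for d in (look_for(p,l)[:2] if l!="cup_floor" else [])])
print(get_state()["time"])
a=cv2.imread("pics/scene0.png");b=cv2.imread("pics/top0.png")
cv2.imwrite("pics/both.png",cv2.resize(np.vstack([a,b]),(480,600)))
E
```

```text
{'time': 0.0, 'qpos': [1.157, 0.616, -0.013, 1.425, 0.008, 1.103, -0.04], 'qvel': [-0.0, 0.002, -0.001, -0.003, 0.001, 0.0, 0.001], 'effort': [-0.0, -45.894, 0.209, -16.575, -0.061, 0.021, 0.0], 'eef_pos': [244.907, -601.242, 217.476], 'ee_rot': [0.981, 0.192, -0.0, -0.001], 'wrist_force': [-0.102, 0.889, -0.211], 'moment': [-0.042, 0.016, -0.001], 'finger_force': 0.0, 'width': 1.002}
scene tube_white [([532.7, 171.6, -2.1], 0.51)] [([527.2, 174.7, 105.0], 0.82)]
scene tube_magenta [([425.4, 213.1, 0.9], 0.77)] [([422.8, 214.3, 99.3], 0.73)]
scene tube_rack [([476.3, 190.5, -2.8], 0.72)] [([463.4, 219.3, 50.1], 0.9)]
scene cup_floor [([510.6, -130.5, 51.9], 0.68)] []
top tube_white [([531.7, 170.1, 2.1], 0.54)] [([526.8, 169.2, 115.2], 0.5)]
top tube_magenta [([432.2, 216.2, 3.4], 0.55)] [([433.0, 212.9, 112.2], 0.47)]
top tube_rack [([480.9, 191.3, -0.9], 0.61)] [([478.7, 193.0, 71.1], 0.87)]
top cup_floor [([513.2, -130.8, 55.5], 0.9)] []
0.8
```

View pics/top0.png

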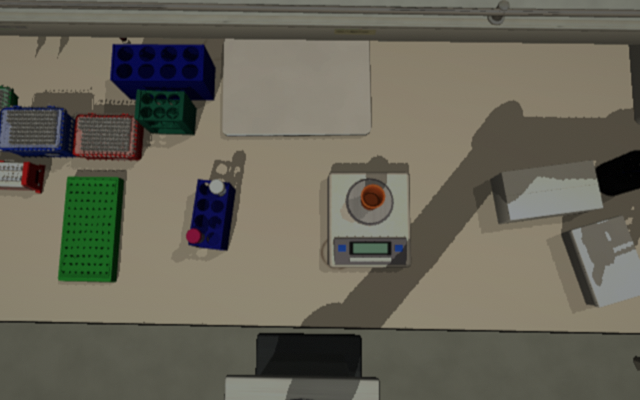

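View pics/scene0.png

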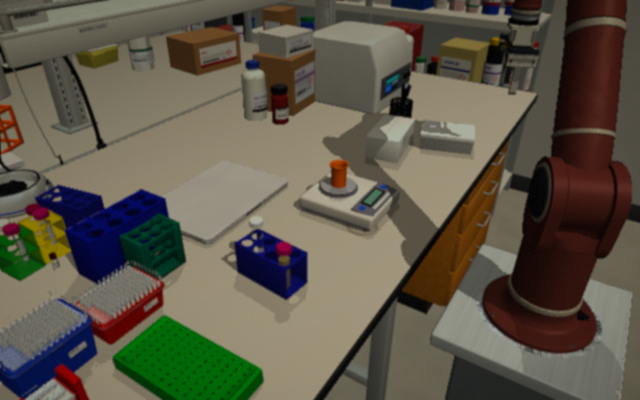

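```bash
cat >> h.py <<'E'
DOWN=[1,0,0,0]
def cappts(p,label):
    """world points of the cap top under the mask"""
    m=silhouettes(p,label)
    if not m: return None
    m=m[0]["mask"]; v,u=np.nonzero(m&(p["depth"]>0)); d=p["depth"][v,u]
    f=200/np.tan(np.radians(p["vertical_fov"]/2))
    x,y=u-p["cx"],v-p["cy"]; r=np.hypot(x,y)+1e-9; k=np.tan(r/f)/r
    C=np.c_[x*k*d,y*k*d,d]
    return (C-p["t"])@p["R"]
def st():
    s=get_state(); print("t",round(s["time"],2),"pos",np.round(s["eef_pos"],1),"rot",np.round(s["ee_rot"],3),"F",np.round(s["wrist_force"],1),"w",round(float(s["width"]),4),"ff",s["finger_force"],"q7",round(s["qpos"][6],2)); return s
E
python3 - <<'E'
from h import *
from scipy.spatial.transform import Rotation as Ro
R=get_state()["ee_rot"]
reach([190,-450,300],R); st()
reach([430,150,300],DOWN); st()
move_l([490,170,270],feed=200); s=st(); print(np.round(s["qpos"],2))
p=snapshot("wrist"); save("w1",p)
for l in ["tube_white","tube_magenta"]:
    P=cappts(p,l)
    if P is None: print(l,None);continue
    zt=np.percentile(P[:,2],95); T=P[P[:,2]>zt-5]
    print(l,len(P),"ztop",zt,"med",np.median(T,0),"mid",(T.min(0)+T.max(0))/2,"ext",np.ptp(T,axis=0))
    print([(np.round(d["at"],1).tolist(),round(d["conf"],2)) for d in landmark_of(p,l)[:2]])
print([(np.round(d["at"],1).tolist(),round(d["conf"],2)) for d in landmark_of(p,"cup_floor")[:2]])
E
```

```text
t 1.55 pos [ 190.4 -450.9  299.9] rot [0.981 0.192 0.    0.001] F [-0.2 -1.  -0.7] w 1.0016 ff 0.0 q7 -0.06
t 3.85 pos [430.5 149.1 299.7] rot [ 1.    -0.001 -0.     0.   ] F [ 0.2 -0.1 -0.7] w 0.9996 ff 0.0 q7 -2.31
t 4.35 pos [489.3 169.9 269.8] rot [ 1.     0.    -0.001  0.   ] F [-0.4 -0.7  0.9] w 1.0058 ff 0.0 q7 -2.37
[ 0.22  0.49 -0.91  1.71  0.41  1.16 -2.37]
tube_white 586 ztop 113.5218241573929 med [528.52427399 173.04597957 112.31471359] mid [528.39110081 173.07584605 111.7960239 ] ext [27.36798822 27.2164812   5.91547283]
[([523.9, 171.3, 8.1], 0.77)]
tube_magenta 653 ztop 113.35744562225717 med [431.45177931 212.25463396 112.26950114] mid [430.54268982 212.04584546 111.52106294] ext [27.75805931 28.2186356   6.23826889]
[]
[([512.1, -138.5, 52.1], 0.92)]
```

View pics/w1.png

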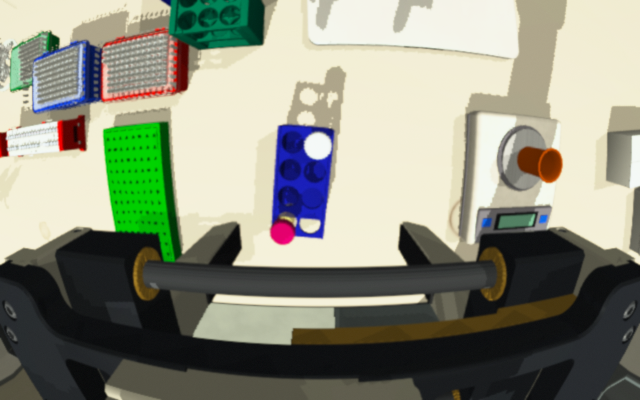

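```bash
python3 - <<'E'
from h import *
print("cup ik",[None if (q:=inverse_kinematics([512,-133,z],DOWN)) is None else np.round(q,2) for z in (290,140)])
move_l([528.4,173.1,180],feed=150)
p=snapshot("wrist"); save("w2",p)
P=cappts(p,"tube_white")
if P is not None:
    zt=np.percentile(P[:,2],95); T=P[P[:,2]>zt-5]
    print(len(P),zt,(T.min(0)+T.max(0))/2,np.ptp(T,axis=0))
move_l([528.4,173.1,90],feed=80); st()
grip(0.36); st()
for w in np.arange(0.33,0.25,-0.008):
    grip(float(w)); s=st()
    if s["finger_force"]>3: break
E
```

```text
cup ik [array([ 0.81,  0.49, -0.93,  1.64,  0.41,  1.22, -1.78]), array([ 0.72,  0.64, -0.8 ,  1.85,  0.58,  0.89, -1.93])]
1130 113.34967765189361 [528.31163567 172.40473241 111.27096722] [28.23241691 28.5598157   5.64626572]
t 6.83 pos [528.8 173.4  90.6] rot [ 1.    -0.     0.001 -0.   ] F [ 0.1 -0.6  0.1] w 0.9983 ff 0.0 q7 -2.54
t 7.89 pos [528.4 173.1  90. ] rot [ 1. -0. -0.  0.] F [-0.5 -0.  -0.2] w 0.3611 ff 0.0 q7 -2.54
t 8.19 pos [528.4 173.1  90. ] rot [ 1. -0. -0.  0.] F [-0.  -0.1 -0.2] w 0.3291 ff 0.0 q7 -2.54
t 8.41 pos [528.4 173.1  90. ] rot [ 1. -0. -0.  0.] F [0.6 0.1 0.6] w 0.3211 ff 0.0 q7 -2.54
t 8.62 pos [528.4 173.1  90. ] rot [ 1.  0. -0. -0.] F [-0.6  0.8 -0.1] w 0.3137 ff 0.002646411958266981 q7 -2.54
t 8.84 pos [528.4 173.1  90. ] rot [ 1.  0.  0. -0.] F [0.6 0.7 0.4] w 0.3054 ff 0.0011080898912041448 q7 -2.54
t 9.06 pos [528.4 173.1  90. ] rot [ 1. -0. -0.  0.] F [-0.3  0.3  0.3] w 0.297 ff 1.0391823761165142 q7 -2.54
t 9.28 pos [528.4 173.1  90. ] rot [ 1. -0. -0.  0.] F [-0.2 -0.2 -0.2] w 0.2959 ff 10.689454078674316 q7 -2.54
```

```bash
python3 - <<'E'
from h import *
for w in (0.2935,0.295,0.293):
    grip(w); s=st()
    if 4.5<=s["finger_force"]<=7.5: break
if 4<=s["finger_force"]<=8.5:
    move_l([528.4,173.1,110],feed=40); s=st()
    if s["finger_force"]>2.5:
        move_l([528.4,173.1,260],feed=100); st()
p=snapshot("wrist"); save("w3",p)
q=snapshot("scene"); save("s3",q)
print([(np.round(d["at"],1).tolist(),round(d["conf"],2)) for d in landmark_of(q,"tube_white")[:2]])
cv2.imwrite("pics/c3.png",cv2.resize(np.vstack([p["img"][:,120:520],q["img"][100:350,100:500]]),(480,600)) if 0 else np.hstack([p["img"][50:350,160:480],q["img"][80:380,180:500]]))
E
```

```text
t 9.49 pos [528.4 173.   90. ] rot [ 1. -0.  0.  0.] F [ 0.2 -0.6  0.4] w 0.2972 ff 6.058354675769806 q7 -2.54
t 10.14 pos [528.4 173.  110.1] rot [ 1. -0.  0.  0.] F [-0.4 -0.  -0.5] w 0.2952 ff 6.048570424318314 q7 -2.52
t 11.79 pos [528.1 172.9 259.3] rot [ 1.     0.    -0.001  0.   ] F [ 0.3 -0.9  0.3] w 0.2982 ff 6.048597916960716 q7 -2.36
[([528.6, 171.0, 167.4], 0.73)]
```

View pics/c3.png

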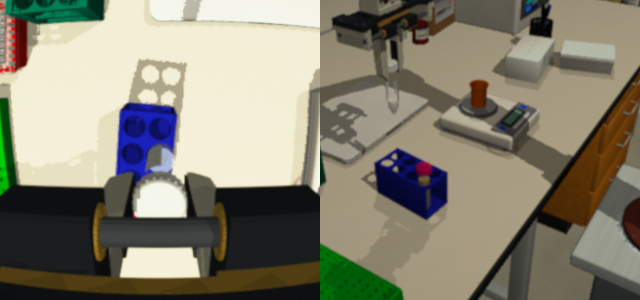

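```bash
cat >> h.py <<'E'
def world(p,m,fish):
    v,u=np.nonzero(m&(p["depth"]>0)); d=p["depth"][v,u]
    f=200/np.tan(np.radians(p["vertical_fov"]/2)); x,y=u-p["cx"],v-p["cy"]
    if fish: r=np.hypot(x,y)+1e-9; k=np.tan(r/f)/r
    else: k=1/f
    return (np.c_[x*k*d,y*k*d,d]-p["t"])@p["R"]
def cup(p,fish):
    h=cv2.cvtColor(p["img"],cv2.COLOR_BGR2HSV)
    m=(h[...,0]>4)&(h[...,0]<18)&(h[...,1]>150)&(h[...,2]>60)
    P=world(p,m,fish); P=P[(np.abs(P[:,0]-512)<45)&(np.abs(P[:,1]+132)<45)]
    T=P[(P[:,2]>106)&(P[:,2]<114)]
    print("cup n",len(P),"zmax",np.round(np.percentile(P[:,2],[50,98]),1),"rim mid",np.round((T.min(0)+T.max(0))/2,1),"ext",np.round(np.ptp(T,axis=0),1),"n",len(T))
    if len(T)>10:
        c,*_=np.linalg.lstsq(np.c_[2*T[:,:2],np.ones(len(T))],(T[:,:2]**2).sum(1),rcond=None); print(" fit",np.round(c[:2],1),round(float(np.sqrt(c[2]+c[0]**2+c[1]**2)),1))
    print(" lm",[(np.round(d["at"],1).tolist(),round(d["conf"],2)) for d in landmark_of(p,"cup_floor")[:1]])
def tube(p,fish):
    s=silhouettes(p,"tube_white")
    if not s: print("no tube"); return
    P=world(p,s[0]["mask"],fish); e=get_state()["eef_pos"]
    P=P[np.hypot(*(P[:,:2]-np.array(e[:2])).T)<45]
    for a in range(-90,40,15):
        Q=P[(P[:,2]>e[2]+a)&(P[:,2]<=e[2]+a+15)]-np.array(e)
        if len(Q)>4: print("  z",a,len(Q),np.round(np.r_[Q.min(0)[:2],Q.max(0)[:2],np.median(Q,0)[:2]],1))
E
python3 - <<'E'
from h import *
p=snapshot("top"); cup(p,0)
move_l([440,-133,290],feed=180); st()
dwell(0.3)
p=snapshot("wrist"); save("w4",p); cup(p,1); tube(p,1)
q=snapshot("scene"); save("s4",q); cup(q,0); tube(q,0)
cv2.imwrite("pics/c4.png",np.hstack([p["img"][50:350,160:480],cv2.resize(q["img"][50:250,280:480],(300,300))]))
E
```

```text
cup n 403 zmax [104.6 112.8] rim mid [ 513.1 -133.2  109.9] ext [46.1 45.2  7.8] n 186
 fit [ 513.3 -133. ] 20.9
 lm [([513.9, -132.8, 57.6], 0.8)]
t 13.97 pos [ 440.2 -132.   290.1] rot [ 1.     0.001  0.    -0.   ] F [-0.6  0.1 -1.6] w 0.2949 ff 6.048527285456657 q7 -1.7
cup n 1376 zmax [100.2 109.4] rim mid [ 514.  -132.6  108.2] ext [46.  46.6  4.3] n 413
 fit [ 513.9 -132.6] 21.5
 lm [([511.4, -135.3, 53.8], 0.83)]
  z -75 51 [ 2.1 -9.5  9.9  6.7  8.9 -3.3]
  z -60 376 [-9.  -9.3 12.   9.1  1.1 -2.5]
  z -45 73 [ 7.7  0.5 11.8  8.7 10.7  4.5]
  z -30 90 [ 7.1  0.5 11.7  9.2 10.7  4.3]
  z -15 48 [ 7.5  0.5 12.   9.1 10.6  4.4]
  z 0 145 [  3.8 -12.1  14.6  15.   12.2   1.1]
  z 15 2009 [ -7.4 -13.2  14.7  14.9   3.9   1.1]
cup n 413 zmax [ 92.8 109.8] rim mid [ 515.9 -130.9  108.5] ext [47.1 51.3  4.8] n 75
 fit [ 515.7 -131.3] 22.1
 lm [([509.6, -133.0, 51.9], 0.96)]
  z -90 16 [-4.5 -0.6  6.4  7.3 -0.   4.2]
  z -75 43 [-9.1 -6.5  7.9 10.7 -2.5  6.5]
  z -60 50 [-9.9 -7.9 12.5 14.3 -0.   5.2]
  z -45 5 [-9.6 -0.1 11.5  3.3 -8.5  1.6]
  z 0 19 [-12.2 -16.8  -0.7  15.5  -8.8   6.8]
  z 15 48 [-12.9 -14.5   3.4  18.   -7.3   5. ]
```

View pics/c4.png

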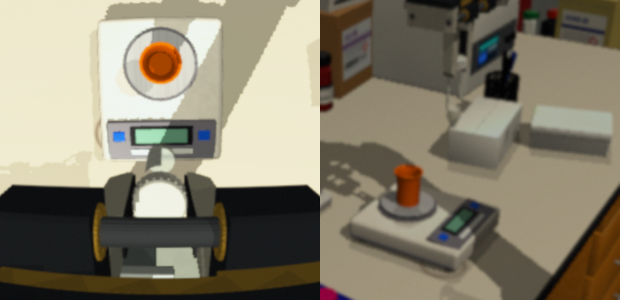

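```bash
python3 - <<'E'
from h import *
X,Y=513.6,-132.8
move_l([X,Y,260],feed=120); dwell(0.2)
p=snapshot("wrist"); save("w5",p); tube(p,1); q=snapshot("scene"); tube(q,0)
move_l([X,Y,205],feed=80); st()
move_l([X,Y,150],feed=40); s=st()
f0=np.mean([get_state()["wrist_force"][2] for _ in range(5)])
z=150
while z>138.5:
    z-=1 if z>145 else 0.5
    move_l([X,Y,z],feed=15); dwell(0.05)
    s=get_state(); F=s["wrist_force"]; print(z,np.round(s["eef_pos"][2],1),np.round(F,1),round(s["finger_force"],2))
    if F[2]-f0>3 or np.hypot(F[0],F[1])>5: break
st(); q=snapshot("scene"); save("s5",q); p=snapshot("wrist"); tube(q,0)
cv2.imwrite("pics/c5.png",np.hstack([p["img"][50:350,160:480],cv2.resize(q["img"][100:250,270:420],(300,300))]))
E
```

```text
z -75 49 [ 1.8 -9.8  9.8  7.2  8.9 -2.9]
  z -60 384 [-9.2 -9.6 11.7  8.9  0.9 -2.8]
  z -45 75 [ 6.3  0.2 11.8  9.  10.4  4.2]
  z -30 98 [ 6.5  0.2 11.7  9.6 10.2  4.7]
  z -15 57 [ 7.1  0.3 11.7  9.3 10.4  4.4]
  z 0 147 [  4.7 -12.1  14.5  14.   12.2   1.4]
  z 15 2013 [ -7.7 -13.4  14.6  14.6   3.6   0.9]
  z -90 14 [-3.9 -2.2  4.8  4.6  0.1  1.7]
  z -75 41 [-9.5 -4.5  8.7 11.3 -2.9  7.1]
  z -60 37 [-9.2 -5.  12.2 11.8  0.1  4.8]
  z 0 12 [-12.7  -1.8  -5.   12.3 -10.3   7.7]
  z 15 42 [-13.5  -8.3   1.4  14.9  -7.9   4.8]
t 16.61 pos [ 514.  -132.7  205.4] rot [ 1.  0.  0. -0.] F [-0.6  0.3 -0.1] w 0.2971 ff 6.048109978437424 q7 -1.85
t 18.13 pos [ 513.8 -132.8  150.3] rot [ 1. -0.  0.  0.] F [ 0.3  0.6 -0.2] w 0.2972 ff 6.04806549847126 q7 -1.92
149 149.0 [-0.1 -0.3  0.4] 6.05
148 148.0 [-0.2 -0.5  1.2] 6.05
147 146.9 [-0.   0.8  0.7] 6.05
146 146.0 [ 0.6 -0.1 -0.7] 6.05
145 145.0 [-0.1 -0.1 -0.1] 6.05
144.5 144.5 [-0.6 -0.6 -0.5] 6.05
144.0 144.0 [ 1.  -0.8 -0.7] 6.05
143.5 143.5 [0.2 0.3 0.3] 6.05
143.0 143.0 [ 0.   0.4 -0.3] 6.05
142.5 142.5 [ 0.2 -0.  -0.1] 6.05
142.0 142.0 [-0.6  0.3 -0.5] 6.05
141.5 141.9 [0.6 0.3 3.2] 6.05
t 21.73 pos [ 514.  -132.8  141.9] rot [1. 0. 0. 0.] F [0.6 0.3 3.2] w 0.2978 ff 6.054009050130844 q7 -1.93
  z -30 6 [-9.4  0.6 12.4  9.  10.9  3.5]
  z 0 12 [-12.   -6.9  -6.9  12.8 -10.    5.9]
  z 15 39 [-13.5 -12.2   3.9  12.1  -8.    3.8]
```

View pics/c5.png

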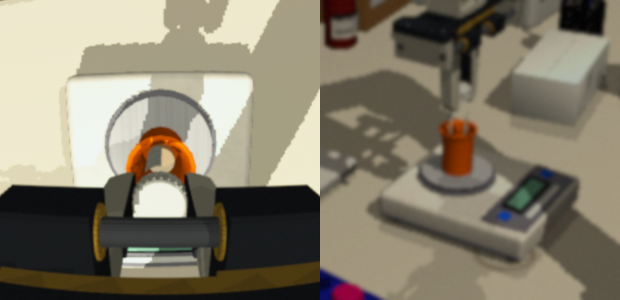

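The tube is on the cup floor: contact came at TCP z = 141.9, against 142 expected. Next I release and retreat.

```bash
python3 - <<'E'
from h import *
for w in (0.297,0.302,0.32,0.5,0.7): grip(w)
st()
s=get_state(); e=list(s["eef_pos"])
move_l([513.6,-132.8,200],feed=60); move_l([513.6,-132.8,270],feed=120)
move_l([440,-133,300],feed=150); s=st()
p=snapshot("wrist"); save("w6",p); q=snapshot("scene"); t=snapshot("top")
for x,f in ((p,1),(q,0),(t,0)):
    P=world(x,m[0]["mask"],f) if (m:=silhouettes(x,"tube_white")) else None
    if P is not None:
        zt=np.percentile(P[:,2],95); T=P[P[:,2]>zt-5]; print(round(zt,1),np.round((T.min(0)+T.max(0))/2,1),np.round(np.ptp(T,axis=0),1))
    print([(np.round(d["at"],1).tolist(),round(d["conf"],2)) for d in landmark_of(x,"tube_white")[:1]+landmark_of(x,"tube_magenta")[:1]])
cv2.imwrite("pics/c6.png",np.hstack([p["img"][50:350,160:480],cv2.resize(q["img"][100:300,230:430],(300,300))]))
E
```

```text
t 23.66 pos [ 513.6 -132.8  141.5] rot [ 1. -0. -0. -0.] F [ 0.9 -0.2  0.4] w 0.7045 ff 0.0 q7 -1.93
t 26.2 pos [ 440.2 -133.2  299.8] rot [ 1. -0.  0.  0.] F [0.7 0.2 0.2] w 0.6982 ff 0.0 q7 -1.69
165.6 [ 513.2 -133.2  163.9] [28.3 27.   5.1]
[([430.0, 213.1, 3.8], 0.81)]
165.8 [ 515.1 -131.   164.4] [26.1 29.3  6.4]
[([427.3, 210.4, 4.7], 0.61)]
50.7 [ 466.3 -126.   346.6] [210.  157.1 601.7]
[([434.1, 215.0, 0.8], 0.46)]
```

View pics/c6.png

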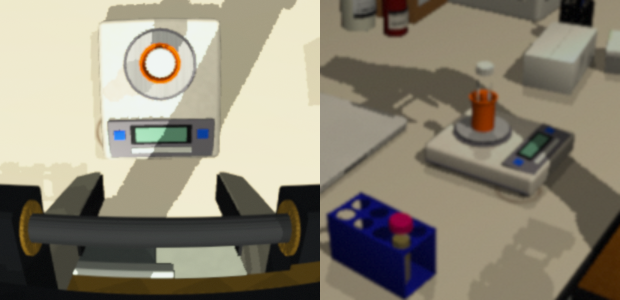

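The white-capped tube stands upright and centred in the cup (left image, 160,63). Its top is at 165.7 mm against 166 expected, the magenta tube is unmoved and the gripper is clear.

```bash
python3 -c "
from plant import *
print(job_done())"
```

```text
the job is handed in; nothing more can be done
None
```

The white-capped tube stands fully down in the orange cup and is released; the highest readings were 10.7 N on the grip and about 3 N on the balance, the magenta-capped tube was left alone, and I handed the job in at about 26 s.

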